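# Stroke the caddy's row of flip lids shut

### The job

The five blue flip lids on the turntable caddy have been left standing open. Put your fingertips at the red dot, then run them lightly along the curved row, just above the pots and away from the dot, so that each lid folds down shut in turn; do it gently, grasp or lift nothing, pull no lid further open, and leave the bottles, the funnel and everything else on the table where they are.

Things in the scene. Friction and masses are not known exactly. Their poses are not given: they have to be found in the camera images.
- caddy: white turntable caddy, locked (cannot turn or slide), disc 324 mm across, deck top 20 mm up. Origin: centre of underside, on the table; z up. A white block with a red dot, then five white pots with blue lids, stand on its -x half with centres on an arc of 130 mm radius about the origin, at 115.8, 139.9, 159.9, 180.0, 200.1, 220.1 deg counter-clockwise from its +x. Loose things stand in its middle and on its +x half
- red_dot (a point): red dot, 16 mm across, on top of the white block (26 mm along the arc, 36 mm radially) before lid 1; the point is on its upper face, 63 mm above the table
- lid1 (a joint): hinge angle (rad) of lid 1, counted from the red dot: 0 flat shut, grows as it opens (stop at 1.7), starts at 1.05 to 1.35. Blue plate 36 x 36 x 3 mm, hinged on its edge nearer the red dot (hinge line radial to the caddy, 61.5 mm above the table), so a stroke away from the dot folds it down. Light friction hinge: stays put above about 0.9 rad, drops shut by itself when folded below that
- lid1_mid (a point): centre of the upper face of lid 1, 18 mm from its hinge; moves with the lid (63 mm above the table when shut)
- lid2 (a joint): hinge angle (rad) of lid 2, counted from the red dot: 0 flat shut, grows as it opens (stop at 1.7), starts at 1.05 to 1.35. Blue plate 36 x 36 x 3 mm, hinged on its edge nearer the red dot (hinge line radial to the caddy, 61.5 mm above the table), so a stroke away from the dot folds it down. Light friction hinge: stays put above about 0.9 rad, drops shut by itself when folded below that
- lid2_mid (a point): centre of the upper face of lid 2, 18 mm from its hinge; moves with the lid (63 mm above the table when shut)
- lid3 (a joint): hinge angle (rad) of lid 3, counted from the red dot: 0 flat shut, grows as it opens (stop at 1.7), starts at 1.05 to 1.35. Blue plate 36 x 36 x 3 mm, hinged on its edge nearer the red dot (hinge line radial to the caddy, 61.5 mm above the table), so a stroke away from the dot folds it down. Light friction hinge: stays put above about 0.9 rad, drops shut by itself when folded below that
- lid3_mid (a point): centre of the upper face of lid 3, 18 mm from its hinge; moves with the lid (63 mm above the table when shut)
- lid4 (a joint): hinge angle (rad) of lid 4, counted from the red dot: 0 flat shut, grows as it opens (stop at 1.7), starts at 1.05 to 1.35. Blue plate 36 x 36 x 3 mm, hinged on its edge nearer the red dot (hinge line radial to the caddy, 61.5 mm above the table), so a stroke away from the dot folds it down. Light friction hinge: stays put above about 0.9 rad, drops shut by itself when folded below that
- lid4_mid (a point): centre of the upper face of lid 4, 18 mm from its hinge; moves with the lid (63 mm above the table when shut)
- lid5 (a joint): hinge angle (rad) of lid 5, counted from the red dot: 0 flat shut, grows as it opens (stop at 1.7), starts at 1.05 to 1.35. Blue plate 36 x 36 x 3 mm, hinged on its edge nearer the red dot (hinge line radial to the caddy, 61.5 mm above the table), so a stroke away from the dot folds it down. Light friction hinge: stays put above about 0.9 rad, drops shut by itself when folded below that
- lid5_mid (a point): centre of the upper face of lid 5, 18 mm from its hinge; moves with the lid (63 mm above the table when shut)
- bottle_a: loose green glass bottle with white flip top, 40 mm across, 88 mm tall, standing on the caddy's deck; leave alone. Origin: centre of its underside
- bottle_b: loose amber glass bottle with white flip top, 40 mm across, 88 mm tall, standing on the caddy's deck; leave alone. Origin: centre of its underside
- funnel: loose stainless funnel standing mouth down in the middle of the caddy's deck, 80 mm across, 70 mm tall; leave alone. Origin: centre of its underside
- sieve: loose green plastic sieve on the table, bowl 120 mm across and 45 mm high, straight handle to its +x reaching 155 mm from the origin; leave alone. Origin: centre of its underside
- spoon_rest: loose dark wooden spoon rest on the table, dish 92 mm across, 14 mm high, with a flat tail to its -x reaching 110 mm; leave alone. Origin: centre of its underside
- mug: loose blue mug on the table, 76 mm across, 85 mm tall, handle at its +y; leave alone. Origin: centre of its underside
- flowerpot: loose empty terracotta flowerpot on the table, 90 mm across, 80 mm tall; leave alone. Origin: centre of its underside

How it is judged:
By the outcome, as a careful person would: the job done as asked, in the order asked, and still so for the second after the job is handed in, with the robot touching nothing.
It also fails if it takes over 51 s, if anything falls off the work surface, if the arm or the gripper's body presses on something with over 40 N, if the wrist force passes 120 N, or if a joint passes its speed limit or range.

### The arm

A 6-joint arm with a two-finger parallel gripper is mounted at the origin on the work surface. World frame = base frame: x ahead of the robot, y to its left, z up, the work surface at z = 0. Lengths are in m, angles in rad, forces in N, time in s.
With the tool pointing down it reaches from about 0.25 to 0.8 m from the base axis. Payload 3.9 kg.
Tool frame: the origin (TCP) lies midway between the tips of the shut fingers; the grasp point (between the pads) lies 19 mm behind it; z points along the fingers, y is the direction in which the jaws open and shut (so a half turn about z gives the same grasp; the last joint's range is limited). The gripper opens to 85 mm and grips with 20 to 120 N. Pads are 22 mm wide; open, the fingers measure 114 mm over their backs; the gripper's body (76 mm by 85 mm) begins 54 mm behind the grasp point. The pads swing forward as they close: fully open they stand 13 mm farther back than shut.
Start: joints at [-1.235, 0.26, -0.138, 1.173, 0, 1.571], TCP at [0.173, -0.496, 0.231] pointing down, gripper open.
Joint ranges: [-2.78, 2.78], [-0.83, 1.72], [-1.28, 1.37], [-1.9, 2.12], [-1.57, 1.48], [-3.14, 3.14]. Speed limits (rad/s): [2.57, 2.57, 3.14, 3.14, 3.14, 3.14].

### API

Orientations are given as a rotation vector (axis times angle).
In Python, from bench import sensors, get_image, calibration, robot, spotter gives the robot as it stands.
- The arm moves only by the tool apply_moves, never from a script. Its argument "targets" is a list of rows, each a list of 3 entries, a list of its own where there are three numbers: the turn, a rotation vector about the tool's x, y, z in rad, then the shift along the tool's x, y, z in m, then the opening, from 0 (shut) to 1 (fully open). A call has 1 to 12 rows; each row is the pose to reach, as a shift and turn from the pose measured when the call began, along the tool's axes at that moment; what a row does not reach only later rows make up. A row lasts 1/8 s, in which the tool goes at most 62.5 mm and 10.7 degrees, less where a joint would pass 70% of its speed; a pose out of reach is approached as far as the arm can. A call with a gripper value outside its range is refused whole. The fingers move at their own pace and stop on an object; "grip_force" is the grip in N (left out, the last holds). Time passes only in rows, so rows that repeat a pose let the fingers close. It gives the time, the measured TCP pose, the force and the opening at its end, in the units of the state.
- sensors.get_state(): the state, without advancing time (a new reading comes with each control period).
- get_image(name): name is "scene" or "side" or "wrist"; returns the picture (400x640x3 uint8, blue, green, red); there is no depth.
- calibration(name): a dict with "mtx" (3x3 intrinsics, pixels), "k1" (the pictures are not rectified: a ray, as slopes to the right and down, at radius r is drawn at 1 + k1 r^2 times it, then the intrinsics apply), "rvec" (rotation vector, rad) and "tvec" (3), from world to camera coordinates, as OpenCV has them. Camera axes: x right, y down, z forward; pixel columns grow to the right and rows downward; lengths in m; the calibration is good to about 2 mm. A picture is of the moment at which its call begins: read the wrist's pose just before it. calibration takes no time and is no camera call; for the wrist camera it gives the pose at the moment of the call.
- robot.close_job(): hands the job in, once; it reports no verdict.
Trained networks look in the newest picture that a camera, given by its name, has taken for a name from the list of things; names that differ only in an ending like _2 or _b are one class to them, and where a whole thing is asked for, a point or a joint stands for the part that bears it (a point fixed in the world has none). Each returns a list of dicts, best first, with "confidence" (0 to 1); they miss things now and then, are a little off and sometimes report something else, mostly with a low value. They report only what shows in the picture. A call takes as long as a camera call.
- spotter.outline_of(camera, query): "region" (400x640 bool, what is visible of it) and "rect" ([centre column, centre row, width, height] in pixels, round what is visible of it).
The state is a dict: "time_s": time; "joint_positions": joint angles; "joint_velocities": joint speeds; "joint_efforts": joint torques, N m; "eef_pos": TCP position; "tcp_rot": TCP orientation; "force": force on the tool from outside, world axes, zero at the start; "ft_torque": the same for the moment, N m; "finger_gap": opening from 0.0 (shut) to 1.0 (fully open).
Only numpy, scipy, OpenCV 4.12 (cv2) and the standard library are available. Lean on these libraries where they do the work, as an engineer would, in place of code of your own. Each camera call takes 0.05 s, during which the arm holds its last target. There are 200 camera calls.

## Working session

There is one attempt and no reset: what is moved stays moved. The work goes in short steps, Python scripts to look and compute and a tool call to move; the robot and the scene stay as the last step left them, time stands still between calls to the robot, and variables do not carry over. Pictures are saved under pics/ and viewed, about 8 in all and at most 12, crops included, and the job is handed in when it is done.

Besides the shell and the picture viewer there is one more tool, called after "Emit:" by a JSON object that holds its "name" and its "arguments", one argument or row to a line. apply_moves: Moves the arm, as the interface text tells. Its arguments: {"type":"object","properties":{"targets":{"type":"array"},"grip_force":{"type":"number"}},"required":["targets"]}

```bash
mkdir -p pics; cat > h.py <<'E'
import numpy as np, cv2
from bench import sensors, get_image, calibration, robot, spotter
def proj(c,P):
    P=np.atleast_2d(np.asarray(P,float)); R=cv2.Rodrigues(np.array(c["rvec"],float))[0]
    X=P@R.T+np.ravel(c["tvec"]); s=X[:,:2]/X[:,2:]; s=s*(1+c["k1"]*(s**2).sum(1,keepdims=True))
    return s@np.array(c["mtx"])[:2,:2].T+np.array(c["mtx"])[:2,2]
def ray(c,uv):
    M=np.array(c["mtx"]); d=(np.asarray(uv,float)-M[:2,2])/[M[0,0],M[1,1]]; s=d.copy()
    for _ in range(20): s=d/(1+c["k1"]*(s@s))
    R=cv2.Rodrigues(np.array(c["rvec"],float))[0]
    return -R.T@np.ravel(c["tvec"]), R.T@np.r_[s,1]
def onz(c,uv,z):
    o,d=ray(c,uv); return o+d*(z-o[2])/d[2]
E
python3 - <<'E'
from h import *
print(sensors.get_state())
for n in("scene","side"):
    cv2.imwrite(f"pics/{n}0.png",get_image(n)); c=calibration(n)
    print(n,ray(c,(320,200)))
    for q,z in(("red_dot",.063),("lid1",.07),("caddy",.02),("funnel",.05),("bottle_a",.06)):
        for r in spotter.outline_of(n,q)[:6]:
            m=cv2.moments(r["region"].astype(np.uint8),True);uv=(m['m10']/m['m00'],m['m01']/m['m00'])
            print(q,round(r["confidence"],2),np.round(r["rect"]),np.round(uv,1),onz(c,uv,z).round(3))
E
```

```text
{'time_s': 0.0, 'joint_positions': array([-1.23503398e+00,  2.60684916e-01, -1.39395423e-01,  1.17266102e+00,
       -2.13565852e-05,  1.57079270e+00]), 'joint_velocities': array([-0.00024722, -0.0004744 ,  0.0011965 , -0.00063733, -0.00034207,
        0.00222071]), 'joint_efforts': array([-4.15508784e-04, -4.05674064e+01,  2.53924656e+01,  1.87712879e-02,
        1.31591958e-05,  1.13461571e-06]), 'eef_pos': array([ 0.17275216, -0.49504654,  0.23045443]), 'tcp_rot': array([-3.09553686e+00, -5.24626108e-01,  5.43251713e-04]), 'force': array([-1.42175105, -0.35008464,  1.15281584]), 'ft_torque': array([-0.02921521,  0.00876517,  0.02032715]), 'finger_gap': 1.001719918722283}
scene (array([ 1.31536658, -0.23072875,  0.78153023]), array([-0.7101128 ,  0.22246522, -0.66812802]))
red_dot 0.78 [326. 216. 112.  96.] [327.1 218. ] [0.625 0.005 0.063]
red_dot 0.72 [339. 233.  17.  34.] [337.9 232.6] [0.684 0.016 0.063]
lid1 0.55 [335. 175.   6.  12.] [334.4 174. ] [0.46  0.082 0.07 ]
lid1 0.4 [350. 179.  14.  17.] [348.6 177.3] [0.487 0.117 0.07 ]
caddy 0.55 [325. 215. 115.  95.] [327.1 218.3
[... 522 characters left out ...]
.028 0.07 ]
lid1 0.68 [320. 246.   6.  19.] [318.5 247.3] [0.499 0.108 0.07 ]
lid1 0.67 [337. 242.  11.  16.] [336.3 243.7] [0.471 0.071 0.07 ]
lid1 0.55 [362. 225.  10.  17.] [360.8 225.5] [ 0.457 -0.017  0.07 ]
lid1 0.52 [302. 244.   8.  15.] [299.9 245.1] [0.54  0.132 0.07 ]
funnel 0.77 [315. 216.  30.  29.] [315.7 218.3] [0.575 0.026 0.05 ]
funnel 0.17 [440. 174.  44.  36.] [438.8 170.4] [ 0.402 -0.364  0.05 ]
bottle_a 0.59 [288. 196.  12.  27.] [288.6 195.6] [0.682 0.017 0.06 ]
bottle_a 0.54 [324. 186.  11.  24.] [321.2 186.1] [ 0.634 -0.071  0.06 ]
bottle_a 0.48 [301. 245.   7.  16.] [300.2 245. ] [0.544 0.126 0.06 ]
bottle_a 0.35 [350. 238.  12.  19.] [350.5 237. ] [0.46  0.024 0.06 ]
```

View pics/scene0.png

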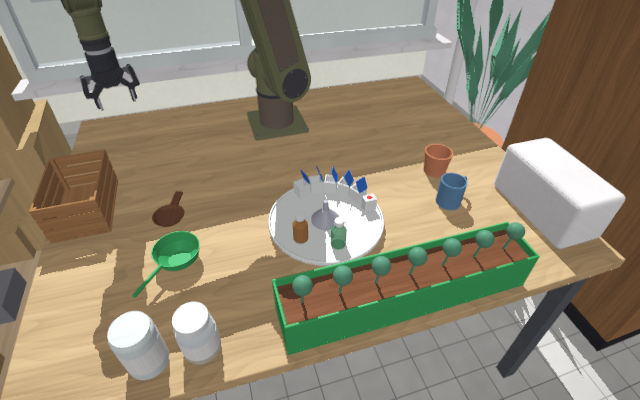

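View pics/side0.png

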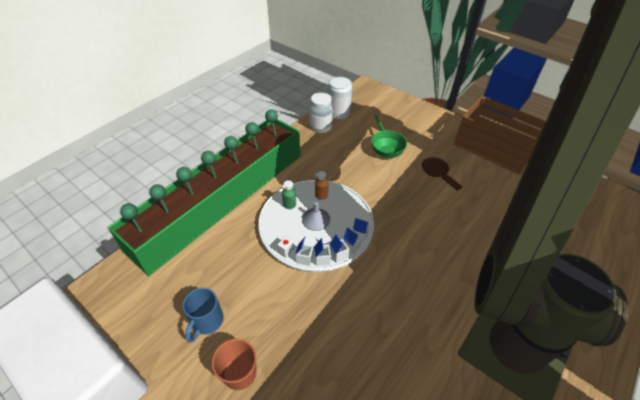

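The scene view shows the dot at about (370,198) and the side view at about (285,242). The caddy centre is near (0.59, 0.02). Next I'll move above it, with the gripper shut, for a closer look.

Emit:
{"name": "apply_moves", "arguments": {
  "targets": [
    [[0,0,-0.12],[0.04,-0.035,-0.05],0],
    [[0,0,-0.24],[0.08,-0.07,-0.1],0],
    [[0,0,-0.36],[0.12,-0.105,-0.15],0],
    [[0,0,-0.48],[0.16,-0.14,-0.15],0],
    [[0,0,-0.6],[0.2,-0.175,-0.15],0],
    [[0,0,-0.72],[0.24,-0.21,-0.15],0],
    [[0,0,-0.84],[0.28,-0.245,-0.15],0],
    [[0,0,-0.96],[0.32,-0.28,-0.15],0],
    [[0,0,-1.08],[0.36,-0.315,-0.15],0],
    [[0,0,-1.2],[0.4,-0.35,-0.15],0],
    [[0,0,-1.24],[0.43,-0.38,-0.15],0],
    [[0,0,-1.24],[0.43,-0.38,-0.15],0]
  ]
}}

```text
time_s: 2.1
eef_pos: [0.4548, 0.007, 0.3808]
tcp_rot: [-2.21, -2.232, -0.0]
force: [-0.3, -1.4, -0.2]
finger_gap: 0.002
```

```bash
python3 - <<'E'
from h import *
s=sensors.get_state();print(s["time_s"],s["eef_pos"],s["tcp_rot"],s["joint_positions"])
n="wrist"; c=calibration(n); im=get_image(n); cv2.imwrite("pics/w0.png",im)
print(ray(c,(320,200)))
for q,z in(("red_dot",.063),("lid1",.075),("caddy",.02),("funnel",.05),("bottle_a",.06)):
    for r in spotter.outline_of(n,q)[:6]:
        m=cv2.moments(r["region"].astype(np.uint8),True);uv=(m['m10']/m['m00'],m['m01']/m['m00'])
        print(q,round(r["confidence"],2),np.round(r["rect"]),np.round(uv,1),onz(c,uv,z).round(3))
b,g,r=[im[...,i].astype(int) for i in range(3)]
nn,l,st,ce=cv2.connectedComponentsWithStats(((r>150)&(g<80)&(b<80)).astype(np.uint8))
for i in range(1,nn):
    if st[i,4]>8: print(st[i],ce[i],onz(c,ce[i],.063))
E
```

```text
2.1 [0.4547645  0.00701762 0.38084511] [-2.21040924e+00 -2.23177348e+00 -6.19893660e-05] [1.51797480e-02 1.17414644e-01 6.59033809e-02 1.51957790e+00
 3.55384535e-04 1.57635729e+00]
(array([0.45323674, 0.08081766, 0.52333423]), array([-0.00571969, -0.28695116, -0.95795332]))
red_dot 0.71 [408. 135. 221. 223.] [405.  131.3] [0.561 0.038 0.063]
lid1 0.89 [324. 167.  24.  23.] [322.5 167.3] [ 0.454 -0.009  0.075]
lid1 0.86 [333. 100.  30.  23.] [333.9  98.8] [0.467 0.078 0.075]
lid1 0.79 [357.  72.  29.  30.] [357.4  69.8] [0.495 0.113 0.075]
lid1 0.65 [390.  50.  19.  28.] [390.7  48.8] [0.535 0.138 0.075]
lid1 0.62 [322. 132.  28.  13.] [322.1 132.7] [0.453 0.036 0.075]
caddy 0.98 [410. 134. 221. 224.] [405.  131.3] [0.572 0.034 0.02 ]
caddy 0.67 [334.  99.  30.  22.] [333.9  98.3] [0.469 0.079 0.02 ]
caddy 0.64 [451. 209.  48.  39.] [449.9 210.2] [ 0.65  -0.084  0.02 ]
caddy 0.26 [359.  72.  24.  32.] [357.   69.9] [0.5   0.117 0.02 ]
funnel 0.81 [414. 148.  56.  53.] [414.  145.8] [0.578 0.018 0.05 ]
bottle_a 0.93 [452. 211.  44.  43.] [449.6 210.2] [ 0.634 -0.071  0.06 ]
bottle_a 0.77 [491. 148.  48.  37.] [490.9 148. ] [0.682 0.018 0.06 ]
[418  40  10  10  81] [422.74074074  44.50617284] [0.57663676 0.14585462 0.063     ]
```

View pics/w0.png

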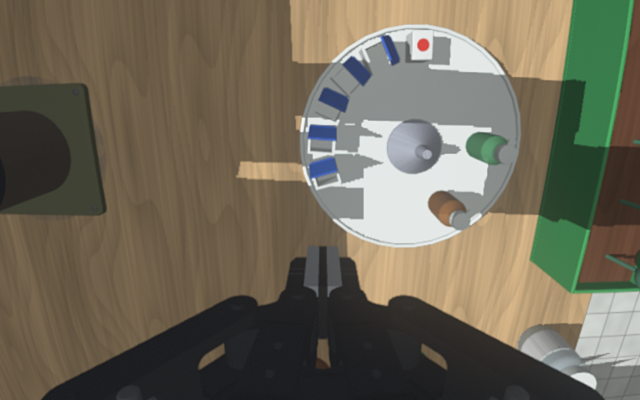

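The wrist view shows the red dot at (423,45). The five lids run counter-clockwise from (390,49) to (322,167), and all stand open. I'll fit the disc circle next.

```bash
python3 - <<'E'
from h import *
from scipy.optimize import least_squares
c=calibration("wrist"); im=get_image("wrist")
r=spotter.outline_of("wrist","caddy")[0]; print(r["confidence"])
k=max(cv2.findContours(r["region"].astype(np.uint8),0,1)[0],key=cv2.contourArea); h=cv2.convexHull(k)[:,0]
P=np.array([onz(c,p,.02)[:2] for p in h])
f=least_squares(lambda v:np.hypot(*(P-v[:2]).T)-v[2],[.585,.02,.162],loss="soft_l1",f_scale=.002)
print("circle",f.x,np.abs(f.fun).mean())
dot=np.array([.5766,.1459]); d=dot-f.x[:2]; print("dot r",np.hypot(*d),"yaw",np.degrees(np.arctan2(d[1],d[0]))-115.8)
C=f.x[:2]; C=dot-d/np.hypot(*d)*.13; yaw=np.arctan2(d[1],d[0])-np.radians(115.8)
big=cv2.resize(im[:270,270:540],None,fx=2.2,fy=2.2,interpolation=2)
def dr(p,col): 
    for q in proj(c,p): cv2.circle(big,tuple(((q-[270,0])*2.2).astype(int)),2,col,-1)
t=np.radians(np.arange(0,360,6)); dr(np.c_[f.x[0]+.162*np.cos(t),f.x[1]+.162*np.sin(t),0*t+.02],(0,255,0))
for a in (115.8,139.9,159.9,180,200.1,220.1):
    a=yaw+np.radians(a); e=np.array([np.cos(a),np.sin(a)]); n=np.array([-e[1],e[0]]); p=C+.13*e
    print(p.round(4)); dr(np.r_[p,.06],(0,0,255))
    for s in(-.018,.018): dr(np.r_[p-n*.018+e*s,.0615],(0,255,255))
cv2.imwrite("pics/w1.png",big)
E
```

```text
0.63
circle [0.58255412 0.01636428 0.16294737] 0.0005169483096252914
dot r 0.12967249072176198 yaw -23.16824899103254
[0.5766 0.1459]
[0.5241 0.1321]
[0.4879 0.1051]
[0.4631 0.0672]
[0.4528 0.023 ]
[ 0.4582 -0.0218]
```

View pics/w1.png

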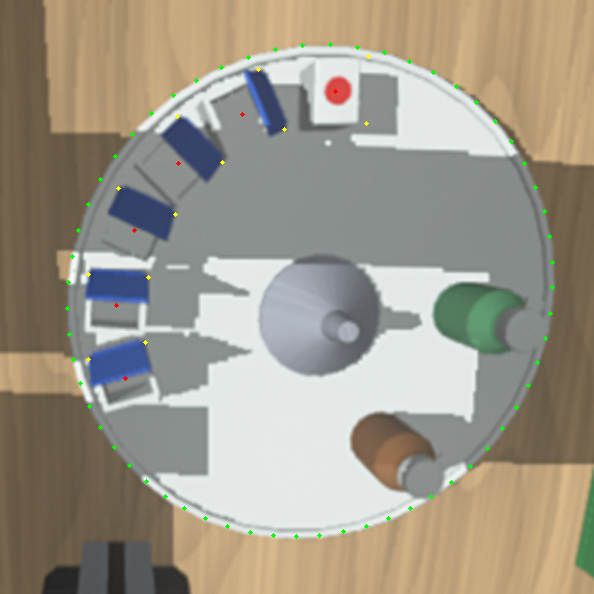

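The model overlay matches the picture: the rim, the dot and the hinge lines all line up. Next I'll go over the dot and then down, slowly at the end.

Emit:
{"name": "apply_moves", "arguments": {
  "targets": [
    [[0,0,0],[0.035,0.031,0],0],
    [[0,0,0],[0.07,0.062,0.03],0],
    [[0,0,0],[0.105,0.093,0.07],0],
    [[0,0,0],[0.1377,0.1231,0.11],0],
    [[0,0,0],[0.1377,0.1231,0.15],0],
    [[0,0,0],[0.1377,0.1231,0.19],0],
    [[0,0,0],[0.1377,0.1231,0.225],0],
    [[0,0,0],[0.1377,0.1231,0.25],0],
    [[0,0,0],[0.1377,0.1231,0.27],0],
    [[0,0,0],[0.1377,0.1231,0.28],0],
    [[0,0,0],[0.1377,0.1231,0.285],0],
    [[0,0,0],[0.1377,0.1231,0.285],0]
  ]
}}

```text
time_s: 4.0
eef_pos: [0.5765, 0.1419, 0.0969]
tcp_rot: [2.218, 2.224, 0.001]
force: [-0.1, 0.1, 0.5]
finger_gap: -0.004
```

```bash
python3 - <<'E'
from h import *
c=calibration("wrist"); im=get_image("wrist")
s=sensors.get_state();print(s["time_s"],s["eef_pos"],s["tcp_rot"],s["force"])
b,g,r=[im[...,i].astype(int) for i in range(3)]
nn,l,st,ce=cv2.connectedComponentsWithStats(((r>130)&(g<80)&(b<80)).astype(np.uint8))
for i in range(1,nn):
    if st[i,4]>15: print(st[i],ce[i],onz(c,ce[i],.063))
cv2.imwrite("pics/w2.png",im)
E
```

```text
4.05 [0.57673928 0.14201052 0.09725571] [2.21743802e+00 2.22409927e+00 1.89374982e-03] [-1.12731559 -0.15019821 -0.03336708]
[312 217  28  26 539] [325.74953618 228.94434137] [0.57725862 0.14640893 0.063     ]
```

View pics/w2.png

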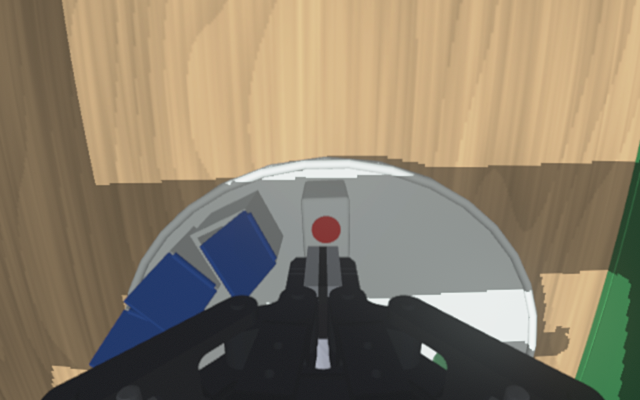

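The close view puts the dot at (326,229), which is (0.577, 0.146). The fingertips are 4 mm short in y. I'll correct that and descend to the dot.

Emit:
{"name": "apply_moves", "arguments": {
  "targets": [
    [[0,0,0],[0.0045,0.0005,0.0],0],
    [[0,0,0],[0.0045,0.0005,0.008],0],
    [[0,0,0],[0.0045,0.0005,0.016],0],
    [[0,0,0],[0.0045,0.0005,0.023],0],
    [[0,0,0],[0.0045,0.0005,0.028],0],
    [[0,0,0],[0.0045,0.0005,0.031],0],
    [[0,0,0],[0.0045,0.0005,0.031],0],
    [[0,0,0],[0.0045,0.0005,0.031],0],
    [[0,0,0],[0.0045,0.0005,0.031],0]
  ]
}}

```text
time_s: 5.18
eef_pos: [0.5775, 0.1466, 0.0665]
tcp_rot: [2.217, 2.224, 0.003]
force: [-0.4, -0.3, 0.3]
finger_gap: 0.003
```

At the dot, with the tips 3.5 mm above its face. Now I'll compute the arc stroke.

```bash
cat > arc.py <<'E'
from h import *
from scipy.spatial.transform import Rotation as Ro
import sys
def arc(a0,a1,n=12,z=.071):
    s=sensors.get_state(); R=Ro.from_rotvec(s["tcp_rot"]).as_matrix(); C=np.array([.583,.0168])
    for a in np.radians(np.linspace(a0,a1,n)):
        p=np.r_[C+.13*np.array([np.cos(a),np.sin(a)]),z]; print(((p-s["eef_pos"])@R).round(3).tolist(),end=", ")
    print()
arc(float(sys.argv[1]),float(sys.argv[2]))
E
python3 arc.py 95 130
```

```text
[-0.0, -0.006, -0.004], [-0.001, -0.013, -0.004], [-0.002, -0.02, -0.004], [-0.004, -0.027, -0.005], [-0.006, -0.034, -0.005], [-0.008, -0.041, -0.005], [-0.011, -0.048, -0.005], [-0.014, -0.054, -0.005], [-0.018, -0.06, -0.005], [-0.021, -0.067, -0.005], [-0.025, -0.072, -0.005], [-0.03, -0.078, -0.005],
```

Emit:
{"name": "apply_moves", "arguments": {
  "targets": [
    [[0,0,0],[0,-0.006,-0.004],0],
    [[0,0,0],[-0.001,-0.013,-0.004],0],
    [[0,0,0],[-0.002,-0.02,-0.004],0],
    [[0,0,0],[-0.004,-0.027,-0.005],0],
    [[0,0,0],[-0.006,-0.034,-0.005],0],
    [[0,0,0],[-0.008,-0.041,-0.005],0],
    [[0,0,0],[-0.011,-0.048,-0.005],0],
    [[0,0,0],[-0.014,-0.054,-0.005],0],
    [[0,0,0],[-0.018,-0.06,-0.005],0],
    [[0,0,0],[-0.021,-0.067,-0.005],0],
    [[0,0,0],[-0.025,-0.072,-0.005],0],
    [[0,0,0],[-0.03,-0.078,-0.005],0]
  ]
}}

```text
time_s: 6.68
eef_pos: [0.4994, 0.1161, 0.0714]
tcp_rot: [2.217, 2.224, 0.003]
force: [0.2, 0.0, 0.1]
finger_gap: 0.002
```

```bash
python3 - <<'E'
from h import *
s=sensors.get_state();print(s["eef_pos"],s["force"])
im=np.vstack([get_image("wrist"),get_image("side")[180:300,200:440].repeat(2,0).repeat(2,1)[:200,:480] if 0 else cv2.resize(get_image("side")[180:290,232:408],(640,400))])
cv2.imwrite("pics/m.png",cv2.resize(im,(480,600)))
E
python3 arc.py 132 168
```

```text
[0.49942893 0.11608106 0.07141983] [0.1692015  0.00587567 0.09278552]
[-0.002, -0.003, 0.0], [-0.007, -0.008, 0.0], [-0.013, -0.013, 0.0], [-0.019, -0.018, 0.0], [-0.024, -0.022, 0.0], [-0.031, -0.026, 0.0], [-0.037, -0.03, 0.0], [-0.044, -0.033, 0.0], [-0.051, -0.036, 0.0], [-0.057, -0.039, 0.0], [-0.065, -0.041, 0.0], [-0.072, -0.043, 0.0],
```

View pics/m.png

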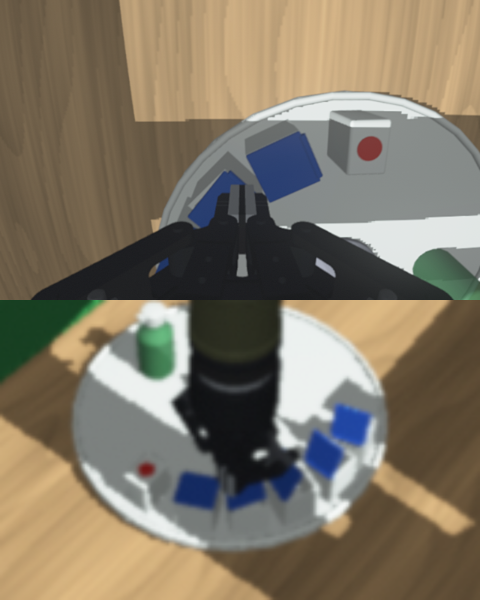

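In the upper wrist view lid 1 at (284,165) is folded flat, and the tips are over lid 2. Forces are near zero, so I'll continue.

Emit:
{"name": "apply_moves", "arguments": {
  "targets": [
    [[0,0,0],[-0.002,-0.003,0],0],
    [[0,0,0],[-0.007,-0.008,0],0],
    [[0,0,0],[-0.013,-0.013,0],0],
    [[0,0,0],[-0.019,-0.018,0],0],
    [[0,0,0],[-0.024,-0.022,0],0],
    [[0,0,0],[-0.031,-0.026,0],0],
    [[0,0,0],[-0.037,-0.03,0],0],
    [[0,0,0],[-0.044,-0.033,0],0],
    [[0,0,0],[-0.051,-0.036,0],0],
    [[0,0,0],[-0.057,-0.039,0],0],
    [[0,0,0],[-0.065,-0.041,0],0],
    [[0,0,0],[-0.072,-0.043,0],0]
  ]
}}

```text
time_s: 8.28
eef_pos: [0.4557, 0.0431, 0.0713]
tcp_rot: [2.218, 2.224, 0.001]
force: [-0.1, 0.5, 0.4]
finger_gap: 0.002
```

```bash
python3 arc.py 171 207
```

```text
[-0.006, -0.001, 0.0], [-0.013, -0.002, 0.0], [-0.021, -0.003, 0.0], [-0.028, -0.003, 0.0], [-0.036, -0.002, 0.0], [-0.043, -0.002, 0.0], [-0.05, -0.001, 0.0], [-0.058, 0.001, 0.0], [-0.065, 0.003, 0.0], [-0.072, 0.005, 0.0], [-0.079, 0.008, 0.0], [-0.085, 0.011, 0.0],
```

Emit:
{"name": "apply_moves", "arguments": {
  "targets": [
    [[0,0,0],[-0.006,-0.001,0],0],
    [[0,0,0],[-0.013,-0.002,0],0],
    [[0,0,0],[-0.021,-0.003,0],0],
    [[0,0,0],[-0.028,-0.003,0],0],
    [[0,0,0],[-0.036,-0.002,0],0],
    [[0,0,0],[-0.043,-0.002,0],0],
    [[0,0,0],[-0.05,-0.001,0],0],
    [[0,0,0],[-0.058,0.001,0],0],
    [[0,0,0],[-0.065,0.003,0],0],
    [[0,0,0],[-0.072,0.005,0],0],
    [[0,0,0],[-0.079,0.008,0],0],
    [[0,0,0],[-0.085,0.011,0],0]
  ]
}}

```text
time_s: 9.78
eef_pos: [0.4672, -0.0423, 0.0713]
tcp_rot: [2.218, 2.223, 0.001]
force: [0.1, -0.1, 0.2]
finger_gap: 0.001
```

Emit:
{"name": "apply_moves", "arguments": {
  "targets": [
    [[0,0,0],[-0.004,0.002,0],0],
    [[0,0,0],[-0.004,0.002,-0.01],0],
    [[0,0,0],[-0.004,0.002,-0.03],0],
    [[0,0,0],[-0.004,0.002,-0.06],0],
    [[0,0,0],[-0.02,0,-0.1],0],
    [[0,0,0],[-0.03,-0.01,-0.14],0],
    [[0,0,0],[-0.04,-0.02,-0.18],0],
    [[0,0,0],[-0.05,-0.03,-0.22],0],
    [[0,0,0],[-0.06,-0.03,-0.26],0],
    [[0,0,0],[-0.06,-0.03,-0.29],0],
    [[0,0,0],[-0.06,-0.03,-0.29],0],
    [[0,0,0],[-0.06,-0.03,-0.29],0]
  ]
}}

```text
time_s: 11.28
eef_pos: [0.4365, -0.1021, 0.3609]
tcp_rot: [2.218, 2.224, 0.001]
force: [-0.2, -0.5, -0.5]
finger_gap: -0.002
```

```bash
python3 - <<'E'
from h import *
s=sensors.get_state();print(s["time_s"],s["eef_pos"],s["force"])
c=calibration("wrist"); im=get_image("wrist")
for q,z in(("lid1",.063),("funnel",.05),("bottle_a",.06)):
    for r in spotter.outline_of("wrist",q)[:6]:
        m=cv2.moments(r["region"].astype(np.uint8),True);uv=(m['m10']/m['m00'],m['m01']/m['m00'])
        print(q,round(r["confidence"],2),np.round(uv,1),onz(c,uv,z).round(3))
dot=np.array([.577,.1464]);d=dot-[.5826,.0164];C=dot-d/np.hypot(*d)*.13;yaw=np.arctan2(d[1],d[0])-np.radians(115.8)
f=3; L=[]; 
for a in (139.9,159.9,180,200.1,220.1):
    a=yaw+np.radians(a); e=np.array([np.cos(a),np.sin(a)]); n=np.array([-e[1],e[0]]); p=C+.13*e
    L.append([np.r_[p+n*i*.018+e*j*.018,.063] for i,j in((-1,-1),(-1,1),(1,1),(1,-1))])
    print("shut mid",p.round(3))
uv=[proj(c,l) for l in L]; A=np.vstack(uv); o=(A.min(0)-25).clip(0).astype(int); w=(A.max(0)+[90,25]).astype(int)
big=cv2.resize(im[o[1]:w[1],o[0]:w[0]],None,fx=f,fy=f,interpolation=2)
for u in uv: cv2.polylines(big,[((u-o)*f).astype(int)],True,(0,255,255),1)
print(big.shape); cv2.imwrite("pics/end.png",big[:600,:800])
E
```

```text
11.275 [ 0.43654904 -0.10214166  0.36090216] [-0.23657866 -0.47820709 -0.47972524]
lid1 0.77 [347.  13.] [0.464 0.067 0.063]
lid1 0.66 [340.4  88.7] [ 0.457 -0.019  0.063]
lid1 0.63 [336.6  50.1] [0.452 0.025 0.063]
lid1 0.33 [421.9  80.7] [ 0.556 -0.009  0.063]
funnel 0.56 [436.6  65. ] [0.577 0.011 0.05 ]
funnel 0.22 [422.   80.8] [ 0.56  -0.008  0.05 ]
bottle_a 0.8 [477.7 132.6] [ 0.634 -0.071  0.06 ]
bottle_a 0.77 [523.5  61. ] [0.683 0.018 0.06 ]
shut mid [0.524 0.133]
shut mid [0.488 0.106]
shut mid [0.463 0.068]
shut mid [0.453 0.024]
shut mid [ 0.458 -0.021]
(402, 648, 3)
```

View pics/end.png

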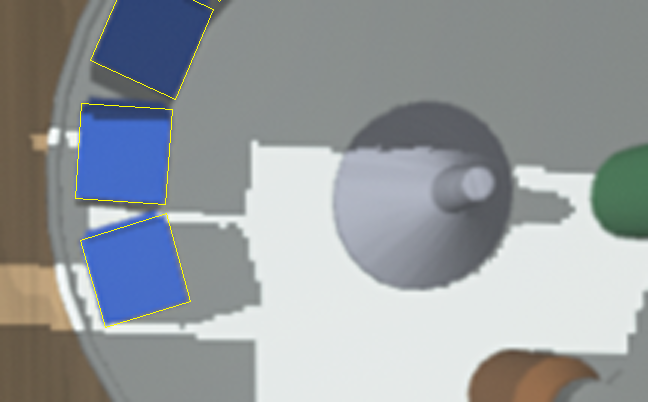

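Lids 3 to 5 fill their shut outlines. I'll shift back a little to see lids 1 and 2, staying high.

Emit:
{"name": "apply_moves", "arguments": {
  "targets": [
    [[0,0,0],[0.04,0,0],0],
    [[0,0,0],[0.08,0,0],0],
    [[0,0,0],[0.11,0,0],0],
    [[0,0,0],[0.11,0,0],0],
    [[0,0,0],[0.11,0,0],0]
  ]
}}

```text
time_s: 12.1
eef_pos: [0.4358, 0.0075, 0.3598]
tcp_rot: [-2.217, -2.224, 0.002]
force: [0.2, -0.5, 0.3]
finger_gap: 0.001
```

```bash
python3 - <<'E'
from h import *
c=calibration("wrist"); im=get_image("wrist")
dot=np.array([.577,.1464]);d=dot-[.5826,.0164];C=dot-d/np.hypot(*d)*.13;yaw=np.arctan2(d[1],d[0])-np.radians(115.8)
f=3; uv=[]
for a in (139.9,159.9,180,200.1,220.1):
    a=yaw+np.radians(a); e=np.array([np.cos(a),np.sin(a)]); n=np.array([-e[1],e[0]]); p=C+.13*e
    uv.append(proj(c,[np.r_[p+n*i*.018+e*j*.018,.063] for i,j in((-1,-1),(-1,1),(1,1),(1,-1))]))
A=np.vstack(uv); o=(A.min(0)-25).clip(0).astype(int); w=(A.max(0)+[90,25]).astype(int)
big=cv2.resize(im[o[1]:w[1],o[0]:w[0]],None,fx=f,fy=f,interpolation=2)
for u in uv: cv2.polylines(big,[((u-o)*f).astype(int)],True,(0,255,255),1)
cv2.imwrite("pics/end2.png",big[:600,:800])
E
```

```text
(no output)
```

View pics/end2.png

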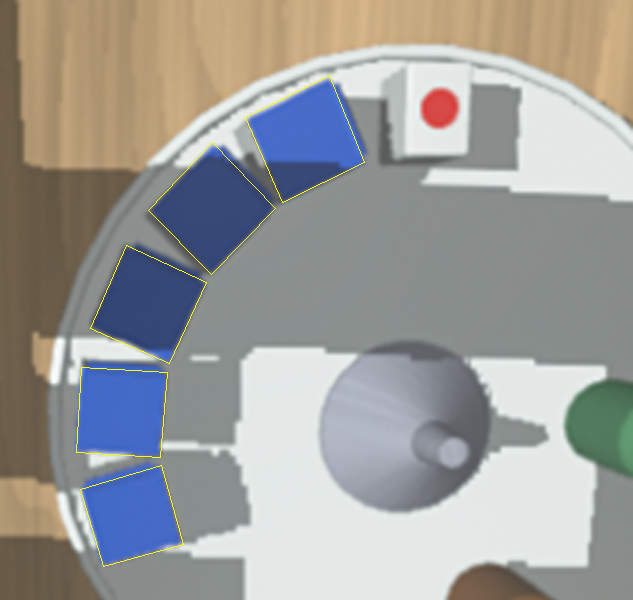

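All five lids are shut and match the shut outlines. Bottles and funnel haven't moved, so I'm handing in.

```bash
python3 -c "
from h import *
print(robot.close_job())"
```

```text
the job is handed in; nothing more can be done
None
```

All five lids are shut and the job is handed in, at about 12 s of the 51 s allowed. I put the shut fingertips at the red dot, 3.5 mm above its face. I then ran them along the 130 mm arc about 8 mm above the shut lids and lifted straight off past lid 5.

- **Lids:** in the last wrist picture all five lids fill the outlines I projected for shut lids. Edges agree to about 1–2 mm, with lid 5 the furthest off.
- **Force:** readings between moves stayed at noise level, under about 1.5 N. I did not log force during the strokes themselves.
- **Loose things on the caddy:** the bottles measured within 1 mm of their first positions. The funnel looked unmoved in the picture; the network put it 7 mm off in y, but its view was partly different.
- **Things on the table:** I did not re-measure the sieve, spoon rest, mug or flowerpot, but the arm came nowhere near them.

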